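Twist-lock sleeve off a bedside lamp stem

TASK

The bedside lamp is being taken apart for cleaning. Its dark metal sleeve is locked on the upright stem by two hidden lugs: turn the sleeve anticlockwise (seen from above) until you feel the lugs meet their slots, slide it straight up off the stem without forcing it, and gently stand it upright in the wooden tray. Leave the other things on the table as they are.

Things in the scene. Friction and masses are not known exactly. Their poses are not given: they have to be found in the camera images.
- sleeve_centre (a point): Centre (half-way up) of the dark metal lamp sleeve: an upright tube, 44 mm outside diameter, 70 mm tall, 0.09 to 0.19 kg, threaded over the lamp stem; z is its axis, up. Its x and y directions tell nothing of use.
- sleeve_foot (a point): Centre of the sleeve's lower end, 35 mm below its centre. Inside the tube are a plain guide ring at the top end (6 mm thick) and a locking ring with two opposite 12.4 mm slots at the lower end (7 mm thick), both with a 24 mm bore. At the start it rests on the lamp's shoulder, 50 mm above the table, and the sleeve's top is 120 mm above the table.
- stem_tip (a point): Top centre of the lamp's bare steel stem, its open end, 126 mm above the table (a 3 mm brass contact lies on it). The stem is vertical, 21 mm in diameter, fixed at its lower end to a 33 mm thick shoulder (top 50 mm above the table) on the round dark foot (110 mm across, screwed to the table). The sleeve slides on it with 1.5 mm play all round and is off after 76 mm of rise.
- lug_level (a point): Point on the stem's axis half-way up two opposite rigid steel lugs hidden in the sleeve: 9 mm wide, 6 mm high, reaching 17.5 mm from the axis, undersides 63 mm above the table. Their bearing is not measured (x, y here tell nothing) and differs every time. More than 25 N of the sleeve on the lugs, or 40 N on the stem or foot, counts as forcing.
- lug_clear (a point): Point on the stem's axis at the tops of the lugs, 69 mm above the table. When lifted, the sleeve meets the lugs after 6 mm of free rise, unless its slots face them: that is after an anticlockwise turn (from above) of 0.35 to 1.4 rad from the start, found only by feel, with about 0.1 rad to spare either way. Its lower ring is past the lugs after 19 mm of rise.
- tray_floor (a point): Centre of the inner floor of the square wooden tray, 150 x 150 mm outside, walls 6 mm thick and 16 mm high, floor 5 mm above the table; x and y along its walls. It is fixed to the table.
- mug_centre (a point): Centre of a white mug, 80 mm wide and 90 mm tall, with a handle; leave it alone.
- clock_centre (a point): Centre of a black alarm clock, 45 x 95 x 70 mm; leave it alone.
- plant_centre (a point): Centre of a 76 mm wide, 85 mm tall plant pot with leaves to 60 mm above its rim, standing on a book; leave it alone.
- book: Closed book lying flat, 156 x 210 x 27 mm, origin at the centre of its underside; leave it alone.
Not all that is in view belongs to the job. There is more than one size of the part that bears tray_floor; the job needs the largest.

How it is judged:
By the outcome, as a careful person would: the job done as asked, in the order asked, and still so for the second after the job is handed in, with the robot touching nothing.
It also fails if it takes over 72 s, if anything falls off the work surface, if the arm or the gripper's body presses on something with over 40 N, if the wrist force passes 120 N, or if a joint passes its speed limit or range.

ROBOT

A 7-joint arm with a two-finger parallel gripper is mounted at the origin on the work surface. World frame = base frame: x ahead of the robot, y to its left, z up, the work surface at z = 0. Lengths are in m, angles in rad, forces in N, time in s.
With the tool pointing down it reaches from about 0.4 to 0.85 m from the base axis. Payload 10.4 kg.
Tool frame: the origin (TCP) lies between the finger pads; the fingertips stand 22 mm ahead of it and the grasp point (between the pads) lies 3 mm ahead of it; z points along the fingers, y is the line along which they close (so a half turn about z gives the same grasp; the last joint's range is limited). The gripper opens to 85 mm and grips with 20 to 120 N. Pads are 22 mm wide; open, the fingers measure 114 mm over their backs; the gripper's body (76 mm by 85 mm) begins 54 mm behind the grasp point. The pads swing forward as they close: fully open they stand 13 mm farther back than shut.
Start: joints at [-1.207, 0.332, -0.065, 1.46, 0.022, 1.35, -0.088], TCP at [0.236, 0.579, 0.253] pointing down, gripper open.
Joint ranges: [-2.6, 2.6], [-0.5, 2.12], [-1.47, 1.34], [0.16, 2.42], [-1.27, 4.41], [0.06, 2.06], [-2.6, 2.6]. Speed limits (rad/s): [2.22, 2.22, 2.79, 2.79, 3.14, 3.14, 3.14].

INTERFACE

Orientations are given as a unit quaternion [x, y, z, w].
In Python, from workcell import manip, camera, ticket, boxes_of, outline_of gives the robot as it stands.
- The arm moves only by the tool carry_out, never from a script. Its argument "deltas" is a list of rows, each a list of 5 numbers: the shift along the tool's x, y, z as a fraction of full scale, then the turn about the tool's z as a fraction of full scale, then the opening, from -1 (shut) to 1 (fully open), so that 0 is half open. In form: [[tx, ty, tz, spin, gripper], ...]. A call has 1 to 20 rows; each row is the pose to reach, as a shift and turn from the pose commanded when the call began, along the tool's axes at that moment; what a row does not reach only later rows make up. Full scale, the value 1, is 150 mm for a shift and 30 degrees for a turn. A row lasts 1/8 s, in which the tool goes at most 62.5 mm and 10.7 degrees, less where a joint would pass 70% of its speed; a pose out of reach is approached as far as the arm can. A call with a number of a shift or a turn outside -1 to 1 is refused whole. A call with a gripper value outside its range is refused whole. The fingers move at their own pace and stop on an object; "force" is the grip in N (left out, the last holds). Time passes only in rows, so rows that repeat a pose let the fingers close. It gives the time, the measured TCP pose, the force, the opening and the grip force at its end, in the units of the state.
- manip.get_obs(): the state, without advancing time (a new reading comes with each control period).
- camera(name): name is "side" or "top" or "wrist"; returns a dict with "img" (400x640x3 uint8, red, green, blue), "depth" (400x640 float32, m along the optical axis (not along the pixel's ray), 0 where there is no reading), "vertical_fov" (degrees; the focal length in pixels is half the picture's height over the tangent of half this angle, whatever the lens; pixels are square), "cx", "cy" (the principal point, pixels), "R" (3x3) and "t" (3): a world point X has camera coordinates R X + t. Camera axes: x right, y down, z forward; pixel columns grow to the right and rows downward; lengths in m; the calibration is good to about 2 mm. A picture is of the moment at which its call begins.
- ticket.hand_in(): hands the job in; it is judged then, once.
Trained networks look in a picture, given as the dict that the camera call returned (one of the last four; its "shot" number tells which), for a name from the list of things; names that differ only in an ending like _2 or _b are one class to them, and where a whole thing is asked for, a point or a joint stands for the part that bears it (a point fixed in the world has none). Each returns a list of dicts, best first, with "conf" (0 to 1); they miss things now and then, are a little off and sometimes report something else, mostly with a low value. They report only what shows in the picture. A call takes as long as a camera call. They do not tell look-alikes from the thing itself.
- boxes_of(query, picture): "position" ([x, y, z] in m, in world coordinates, good to about 4 mm: the middle of the surface that is visible of it).
- outline_of(query, picture): "region" (400x640 bool, what is visible of it).
The state is a dict: "clock": time; "joint_pos": joint angles; "joint_velocities": joint speeds; "tau": joint torques, N m; "position": TCP position; "ee_rot": TCP orientation; "ft_force": force on the tool from outside, world axes, zero at the start; "torque": the same for the moment, N m; "grip_width": opening from 0.0 (shut) to 1.0 (fully open); "grasp_force": force on a finger pad.
Only numpy, scipy, OpenCV 4.12 (cv2) and the standard library are available. Lean on these libraries where they do the work, as an engineer would, in place of code of your own. Each camera call takes 0.05 s, during which the arm holds its last target. There are 200 camera calls.

## Working session

There is one attempt and no reset: what is moved stays moved. The work goes in short steps, Python scripts to look and compute and a tool call to move; the robot and the scene stay as the last step left them, time stands still between calls to the robot, and variables do not carry over. Pictures are saved under pics/ and viewed, at most 10 in all, crops included, and the job is handed in when it is done.

Besides the shell and the picture viewer there is one more tool, called after "Call:" as name(argument=value, ...) on one line, values as JSON. carry_out: Moves the arm, as the interface text tells. Its arguments: {"type":"object","properties":{"deltas":{"type":"array","items":{"type":"array","items":{"type":"number"}}},"force":{"type":"number"}},"required":["deltas"]}

```bash
ls; mkdir -p pics
cat > h.py <<'E'
import numpy as np, cv2
from workcell import manip, camera, ticket, boxes_of, outline_of
def f(c): return 200/np.tan(np.radians(c["vertical_fov"])/2)
def pts(c,mask):
    v,u=np.nonzero(mask&(c["depth"]>0)); d=c["depth"][v,u]; k=f(c)
    P=np.stack([(u-c["cx"])/k*d,(v-c["cy"])/k*d,d],1)
    return (P-c["t"])@c["R"]
def px(c,X):
    p=c["R"]@np.array(X)+c["t"]; return (p[:2]/p[2]*f(c)+[c["cx"],c["cy"]]).round()
E
python3 - <<'E'
from h import *
s=manip.get_obs(); print({k:np.round(v,3) for k,v in s.items()})
ims=[]
for n in("side","top"):
    c=camera(n); ims.append(c["img"]); 
    for q in("sleeve_centre","tray_floor","stem_tip","mug_centre","clock_centre","plant_centre","book"):
        for b in boxes_of(q,c)[:4]: print(n,q,round(b["conf"],2),np.round(b["position"],3),px(c,b["position"]))
    for i,b in enumerate(outline_of("tray_floor",c)[:4]+outline_of("sleeve_centre",c)[:3]):
        P=pts(c,b["region"]); print(n,i,round(b["conf"],2),b["region"].sum(),np.percentile(P,[2,50,98],axis=0).round(3).tolist())
cv2.imwrite("pics/a.png",cv2.resize(np.vstack(ims)[:,:,::-1],None,fx=.75,fy=.75))
E
```

```text
pics
{'clock': np.float64(0.0), 'joint_pos': array([-1.207,  0.333, -0.065,  1.461,  0.022,  1.35 , -0.089]), 'joint_velocities': array([-0.   , -0.002,  0.   , -0.001,  0.001,  0.001,  0.001]), 'tau': array([ 0.0000e+00, -6.2546e+01,  5.0000e-02, -3.9160e+01,  1.6000e-02,
        1.0000e-02,  0.0000e+00]), 'position': array([0.236, 0.579, 0.253]), 'ee_rot': array([ 0.192,  0.981, -0.001, -0.   ]), 'ft_force': array([ 0.167,  0.143, -1.187]), 'torque': array([ 0.044,  0.036, -0.004]), 'grasp_force': np.float64(0.0), 'grip_width': np.float64(0.998)}
side sleeve_centre 0.81 [0.498 0.137 0.095] [283. 192.]
side sleeve_centre 0.71 [ 0.556 -0.204  0.002] [385. 270.]
side tray_floor 0.97 [ 0.558 -0.204  0.006] [386. 269.]
side tray_floor 0.97 [ 0.364 -0.122  0.007] [310. 292.]
side tray_floor 0.91 [ 0.732 -0.054  0.006] [386. 208.]
side stem_tip 0.93 [0.497 0.136 0.016] [284. 212.]
side mug_centre 0.78 [ 0.622 -0.397  0.054] [466. 287.]
side clock_centre 0.79 [ 0.431 -0.434  0.065] [432. 345.]
side clock_centre 0.6 [0.5   0.129 0.015] [287. 213.]
side plant_centre 0.81 [0.584 0.491 0.105] 
[... 763 characters left out ...]

top clock_centre 0.62 [ 0.447 -0.424  0.072] [458. 232.]
top plant_centre 0.66 [0.595 0.494 0.116] [174. 188.]
top plant_centre 0.64 [0.504 0.143 0.018] [286. 218.]
top plant_centre 0.42 [0.504 0.147 0.121] [282. 215.]
top book 0.84 [0.557 0.466 0.027] [190. 203.]
top 0 0.83 1985 [[0.491, -0.279, -0.003], [0.563, -0.205, 0.007], [0.637, -0.13, 0.02]]
top 1 0.78 1069 [[0.318, -0.179, -0.004], [0.371, -0.125, 0.005], [0.424, -0.074, 0.016]]
top 2 0.68 688 [[0.464, 0.097, 0.002], [0.507, 0.145, 0.014], [0.562, 0.199, 0.127]]
top 3 0.64 950 [[0.687, -0.106, -0.004], [0.74, -0.055, 0.005], [0.792, -0.003, 0.016]]
top 4 0.57 162 [[0.491, 0.127, 0.012], [0.51, 0.144, 0.117], [0.533, 0.174, 0.128]]
```

View pics/a.png

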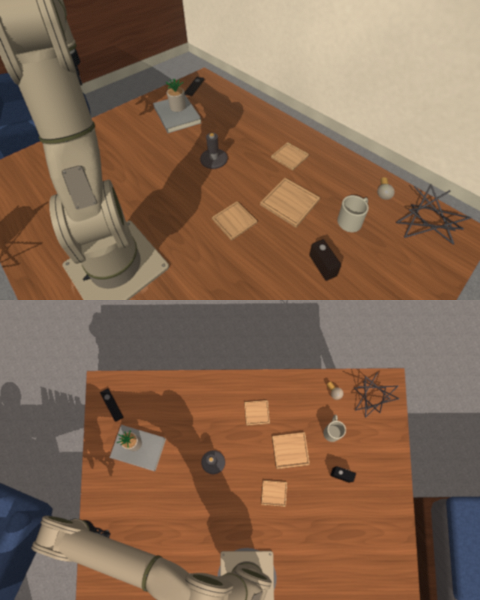

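Run:
```python
from h import *
c=camera("side"); cv2.imwrite("pics/b.png",cv2.resize(c["img"][160:330,250:450,::-1],None,fx=3.5,fy=3.5,interpolation=cv2.INTER_CUBIC))
from scipy.optimize import least_squares
for n in("side","top"):
    c=camera(n); P=pts(c,np.ones((400,640),bool))
    near=np.hypot(P[:,0]-.505,P[:,1]-.142)<.04
    Q=P[near&(P[:,2]>.06)&(P[:,2]<.135)]
    print(n,len(Q),np.percentile(Q,[2,50,98],axis=0).round(3).tolist())
    r=least_squares(lambda p:np.hypot(Q[Q[:,2]<.115][:,0]-p[0],Q[Q[:,2]<.115][:,1]-p[1])-.022,[.505,.142],loss="soft_l1",f_scale=.002); print(r.x,r.cost)
    T=P[near&(P[:,2]>.123)]; print(T.mean(0) if len(T) else 0)
    for b in outline_of("tray_floor",c)[:4]:
        Q=pts(c,b["region"]); Q=Q[Q[:,2]<.03]; print(cv2.minAreaRect((Q[:,:2]*1000).astype(np.float32)))
```

```text
side 362 [[0.485, 0.127, 0.062], [0.499, 0.137, 0.105], [0.525, 0.166, 0.13]]
[0.50787804 0.14983941] 0.000218964048790349
[0.50692353 0.14721778 0.12771804]
((743.0563354492188, -48.38018035888672), (132.49835205078125, 121.54519653320312), 4.151481628417969)
((368.1496276855469, -122.51488494873047), (118.5369644165039, 116.26331329345703), 85.39354705810547)
((566.196044921875, -199.12962341308594), (170.11166381835938, 160.8830108642578), 6.285223960876465)
top 166 [[0.491, 0.127, 0.072], [0.51, 0.146, 0.12], [0.532, 0.166, 0.132]]
[0.51348378 0.14729377] 0.00013758462633697588
[0.51260913 0.14527577 0.12643667]
((563.2862548828125, -205.36407470703125), (155.1263427734375, 154.08055114746094), 4.4117841720581055)
((743.2767333984375, -56.0739631652832), (115.00098419189453, 112.05968475341797), 3.3598976135253906)
((370.9922180175781, -126.73165893554688), (109.42565155029297, 110.67387390136719), 86.7210464477539)
((655.7930908203125, -413.5965881347656), (94.18437194824219, 120.5253677368164), 53.28025436401367)
```

View pics/b.png

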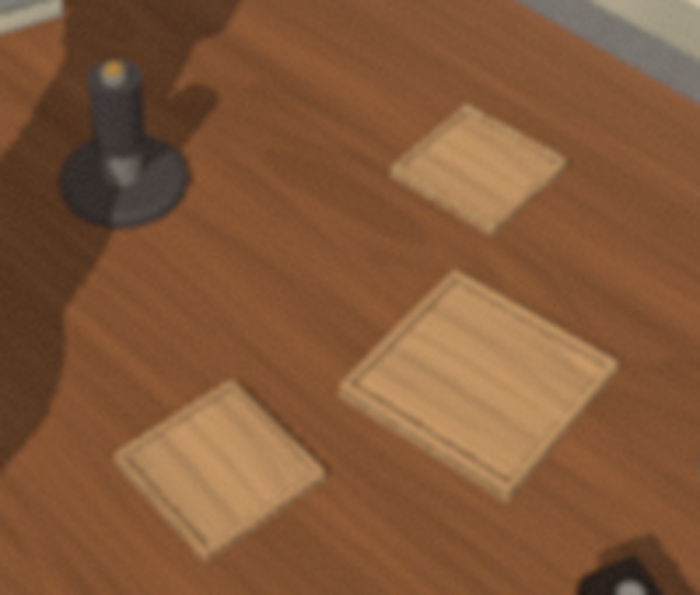

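Trays in the side picture: (310,292), (386,208) and (386,269). The last one is about 150 mm across, the largest, so it is the one meant: (0.562, -0.205). The lamp at (283,195) is at about (0.511, 0.147). Moving above the lamp.

Call:
carry_out(deltas=[[-0.33, -0.23, -0.1, 0, 1], [-0.67, -0.47, -0.2, 0, 1], [-1, -0.7, -0.2, 0, 1], [-1, -0.7, -0.2, 0, 1]])

```text
clock: 1.75
position: [0.339, 0.4208, 0.2842]
ee_rot: [0.196, 0.981, 0.0, 0.001]
ft_force: [-0.5, 1.1, -0.1]
grip_width: 0.998
grasp_force: 0.0
```

Call:
carry_out(deltas=[[-0.33, -0.23, 0, 0, 1], [-0.67, -0.47, 0, 0, 1], [-1, -0.7, 0, 0, 1], [-1, -0.7, 0, 0, 1]])

```text
clock: 2.25
position: [0.4369, 0.2672, 0.2836]
ee_rot: [0.196, 0.981, -0.0, 0.001]
ft_force: [-0.8, 0.4, 0.6]
grip_width: 0.999
grasp_force: 0.0
```

Call:
carry_out(deltas=[[-0.33, -0.23, 0, 0, 1], [-0.67, -0.47, 0, 0, 1], [-0.78, -0.57, 0, 0, 1], [-0.78, -0.57, 0, 0, 1], [-0.78, -0.57, 0, 0, 1]])

```text
clock: 2.88
position: [0.5098, 0.1499, 0.2831]
ee_rot: [0.191, 0.982, 0.0, -0.0]
ft_force: [-1.0, 0.1, -0.4]
grip_width: 1.002
grasp_force: 0.0
```

Run:
```python
from h import *
s=manip.get_obs(); print({k:np.round(s[k],3) for k in("clock","joint_pos","position","ee_rot","ft_force","torque")})
from scipy.optimize import least_squares
ims=[]
for n in("wrist","side"):
    c=camera(n); ims.append(c["img"]); P=pts(c,np.ones((400,640),bool))
    near=np.hypot(P[:,0]-.511,P[:,1]-.147)<.04
    for lo,hi in((.06,.117),(.118,.124),(.125,.135)):
        Q=P[near&(P[:,2]>lo)&(P[:,2]<hi)]; 
        if len(Q)>10:
            r=least_squares(lambda p:np.hypot(Q[:,0]-p[0],Q[:,1]-p[1])-.022,[.511,.147],loss="soft_l1",f_scale=.002)
            print(n,lo,len(Q),Q.mean(0).round(4),np.percentile(Q,[2,98],axis=0).round(4).tolist(),r.x.round(4))
cv2.imwrite("pics/c.png",cv2.resize(np.vstack(ims)[:,:,::-1],None,fx=.7,fy=.7))
```

```text
{'clock': np.float64(2.875), 'joint_pos': array([-0.65 ,  0.104,  0.302,  1.679, -0.032,  1.364,  0.844]), 'position': array([0.51 , 0.15 , 0.283]), 'ee_rot': array([ 0.191,  0.982,  0.   , -0.   ]), 'ft_force': array([-0.961,  0.062, -0.374]), 'torque': array([ 0.016, -0.003,  0.001])}
wrist 0.06 394 [0.4962 0.1528 0.0921] [[0.4887, 0.1306, 0.0616], [0.5199, 0.1687, 0.1164]] [0.511  0.1473]
wrist 0.118 1169 [0.5096 0.1477 0.1212] [[0.4901, 0.1275, 0.1189], [0.5301, 0.1673, 0.1227]] [0.5114 0.1467]
wrist 0.125 363 [0.5096 0.1478 0.1288] [[0.5012, 0.1385, 0.1257], [0.5193, 0.1565, 0.1313]] [0.5304 0.1441]
side 0.06 231 [0.498  0.1362 0.0894] [[0.4848, 0.126, 0.0605], [0.5207, 0.1577, 0.1164]] [0.5082 0.1498]
side 0.118 79 [0.5051 0.1459 0.1207] [[0.4862, 0.1291, 0.1184], [0.5263, 0.1682, 0.1235]] [0.5101 0.1542]
side 0.125 25 [0.506  0.1473 0.1292] [[0.4975, 0.1386, 0.1266], [0.5135, 0.1559, 0.1318]] [0.5064 0.126 ]
```

View pics/c.png

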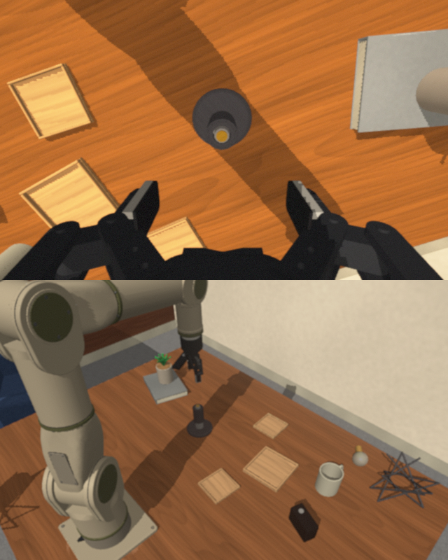

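The wrist view shows the lamp at (222,118) with the contact on its tip at (222,135), and nothing near it. The stem axis is at about (0.510, 0.148). Next I pre-turn 30° clockwise and come down.

Call:
carry_out(deltas=[[0, -0.013, 0.2, 0.3, 1], [-0.005, -0.013, 0.45, 0.6, 1], [-0.005, -0.013, 0.7, 0.9, 1], [-0.005, -0.013, 0.7, 1, 1], [-0.005, -0.013, 0.7, 1, 1]])

```text
clock: 3.6
position: [0.51, 0.1469, 0.1781]
ee_rot: [0.439, 0.899, -0.0, -0.0]
ft_force: [-0.1, -0.5, 0.1]
grip_width: 1.002
grasp_force: 0.0
```

Run:
```python
from h import *
s=manip.get_obs(); print({k:np.round(s[k],4) for k in("clock","joint_pos","position","ee_rot","ft_force","torque")})
c=camera("wrist"); P=pts(c,np.ones((400,640),bool))
near=np.hypot(P[:,0]-.511,P[:,1]-.147)<.03
for lo,hi in((.118,.124),(.125,.135)):
    Q=P[near&(P[:,2]>lo)&(P[:,2]<hi)]
    if len(Q)>10: print(len(Q),cv2.minEnclosingCircle(Q[:,:2].astype(np.float32)),np.percentile(Q,[1,99],axis=0).mean(0))
cv2.imwrite("pics/d.png",c["img"][:,:,::-1])
```

```text
{'clock': np.float64(3.6), 'joint_pos': array([-0.667 ,  0.1812,  0.3349,  1.8242, -0.0653,  1.1472,  0.3522]), 'position': array([0.51  , 0.1469, 0.1781]), 'ee_rot': array([ 4.387e-01,  8.987e-01, -1.000e-04, -2.000e-04]), 'ft_force': array([-0.1256, -0.4979,  0.0927]), 'torque': array([ 0.0079, -0.0258,  0.0039])}
2639 ((0.5104956030845642, 0.14745230972766876), 0.022105908021330833) [0.51017312 0.14767224 0.12065518]
841 ((0.5104349851608276, 0.1476069688796997), 0.010403078980743885) [0.51018128 0.14769644 0.12838875]
```

View pics/d.png

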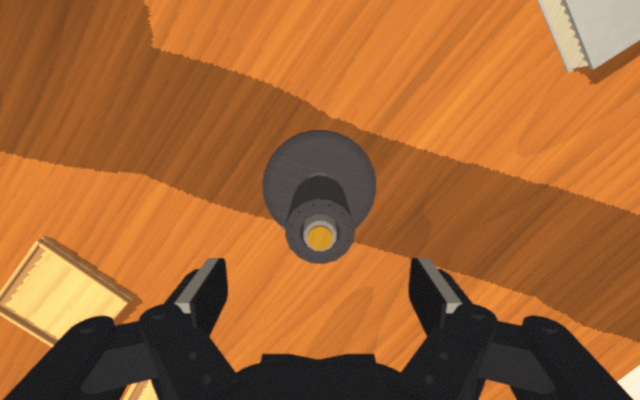

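The sleeve top is at (320,235), centred between the pads. Going down and gripping softly.

Call:
carry_out(deltas=[[0.002, 0.005, 0.2, 0, 1], [0.002, 0.005, 0.4, 0, 1], [0.002, 0.005, 0.53, 0, 1], [0.002, 0.005, 0.53, 0, 1], [0.002, 0.005, 0.53, 0, 1], [0.002, 0.005, 0.53, 0, 0.3], [0.002, 0.005, 0.53, 0, 0.15], [0.002, 0.005, 0.53, 0, 0], [0.002, 0.005, 0.53, 0, -0.3], [0.002, 0.005, 0.53, 0, -1], [0.002, 0.005, 0.53, 0, -1], [0.002, 0.005, 0.53, 0, -1]], force=20)

```text
clock: 5.15
position: [0.5111, 0.1466, 0.0994]
ee_rot: [0.44, 0.898, 0.0, 0.0]
ft_force: [-1.4, -0.5, 5.9]
grip_width: 0.518
grasp_force: 19.9
```

Run:
```python
from h import *
s=manip.get_obs(); print({k:np.round(s[k],4) for k in("clock","joint_pos","position","ee_rot","ft_force","torque","grip_width","grasp_force")})
```

```text
{'clock': np.float64(5.15), 'joint_pos': array([-0.6505,  0.2767,  0.3256,  1.8972, -0.1055,  0.9834,  0.3825]), 'position': array([0.5111, 0.1466, 0.0994]), 'ee_rot': array([4.396e-01, 8.982e-01, 4.000e-04, 2.000e-04]), 'ft_force': array([-1.4266, -0.4716,  5.9327]), 'torque': array([-0.1015,  0.4564, -0.0057]), 'grip_width': np.float64(0.5175), 'grasp_force': np.float64(19.8825)}
```

Call:
carry_out(deltas=[[0, 0, -0.013, 0, -1], [0, 0, -0.027, 0, -1], [0, 0, -0.027, 0, -1]])

```text
clock: 5.52
position: [0.5108, 0.1465, 0.1028]
ee_rot: [0.44, 0.898, 0.0, -0.0]
ft_force: [-0.1, 0.0, -0.4]
grip_width: 0.512
grasp_force: 20.6
```

Call:
carry_out(deltas=[[0, 0, 0, -0.1, -1], [0, 0, 0, -0.3, -1], [0, 0, 0, -0.5, -1], [0, 0, 0, -0.5, -1]])

```text
clock: 6.02
position: [0.5108, 0.1464, 0.1027]
ee_rot: [0.319, 0.948, -0.0, -0.0]
ft_force: [0.1, -0.1, -1.5]
grip_width: 0.515
grasp_force: 20.6
```

Run:
```python
from h import *
s=manip.get_obs(); print({k:np.round(s[k],4) for k in("clock","joint_pos","position","ee_rot","ft_force","torque","grip_width","grasp_force")})
```

```text
{'clock': np.float64(6.025), 'joint_pos': array([-0.619 ,  0.27  ,  0.2891,  1.8932, -0.0911,  0.9912,  0.6317]), 'position': array([0.5108, 0.1464, 0.1027]), 'ee_rot': array([ 3.190e-01,  9.478e-01, -0.000e+00, -1.000e-04]), 'ft_force': array([ 0.1046, -0.0518, -1.451 ]), 'torque': array([-0.047 , -0.0374,  0.0071]), 'grip_width': np.float64(0.5147), 'grasp_force': np.float64(20.5824)}
```

Call:
carry_out(deltas=[[0, 0, -0.007, 0, -1], [0, 0, -0.013, 0, -1], [0, 0, -0.013, 0, -1]])

```text
clock: 6.4
position: [0.5109, 0.1466, 0.1049]
ee_rot: [0.319, 0.948, 0.0, 0.0]
ft_force: [-0.4, 0.1, -1.8]
grip_width: 0.514
grasp_force: 20.6
```

Call:
carry_out(deltas=[[0, 0, -0.005, 0, -1], [0, 0, -0.007, 0, -1], [0, 0, -0.007, 0, -1]])

```text
clock: 6.78
position: [0.5107, 0.1465, 0.1056]
ee_rot: [0.319, 0.948, -0.0, -0.0]
ft_force: [0.1, 0.8, -5.2]
grip_width: 0.512
grasp_force: 21.3
```

Light contact with the lugs at -5 N, against a baseline of about -1.6 N. Now turning anticlockwise in small steps.

Call:
carry_out(deltas=[[0, 0, -0.002, -0.1, -1], [0, 0, -0.002, -0.15, -1], [0, 0, -0.002, -0.15, -1]])

```text
clock: 7.15
position: [0.5107, 0.1464, 0.1058]
ee_rot: [0.281, 0.96, -0.0, -0.0]
ft_force: [2.7, 1.3, -11.3]
grip_width: 0.512
grasp_force: 21.8
```

Call:
carry_out(deltas=[[0, 0, 0, -0.1, -1], [0, 0, 0, -0.15, -1], [0, 0, 0, -0.15, -1]])

```text
clock: 7.52
position: [0.5108, 0.1464, 0.106]
ee_rot: [0.244, 0.97, -0.0, -0.0]
ft_force: [4.7, -0.4, -10.1]
grip_width: 0.514
grasp_force: 21.9
```

Call:
carry_out(deltas=[[0, 0, 0, -0.1, -1], [0, 0, 0, -0.15, -1], [0, 0, 0, -0.15, -1]])

```text
clock: 7.9
position: [0.5109, 0.1465, 0.1062]
ee_rot: [0.205, 0.979, 0.0, 0.0]
ft_force: [3.2, 1.3, -9.3]
grip_width: 0.512
grasp_force: 22.0
```

Call:
carry_out(deltas=[[0, 0, 0, -0.1, -1], [0, 0, 0, -0.15, -1], [0, 0, 0, -0.15, -1]])

```text
clock: 8.28
position: [0.5111, 0.1467, 0.1067]
ee_rot: [0.167, 0.986, 0.0, 0.0]
ft_force: [0.7, 0.4, -0.2]
grip_width: 0.509
grasp_force: 22.7
```

Call:
carry_out(deltas=[[0, 0, 0, -0.1, -1], [0, 0, 0, -0.15, -1], [0, 0, 0, -0.15, -1]])

```text
clock: 8.65
position: [0.5112, 0.1467, 0.1065]
ee_rot: [0.128, 0.992, 0.0, 0.0]
ft_force: [2.4, 0.6, -0.2]
grip_width: 0.512
grasp_force: 22.7
```

Call:
carry_out(deltas=[[0, 0, 0, -0.1, -1], [0, 0, 0, -0.15, -1], [0, 0, 0, -0.15, -1]])

```text
clock: 9.02
position: [0.5117, 0.1467, 0.1066]
ee_rot: [0.089, 0.996, 0.0, 0.001]
ft_force: [4.2, 1.3, -1.4]
grip_width: 0.518
grasp_force: 22.5
```

The force dropped at about 0.55 rad and side force is now building up, so the lugs are in the slots and I have turned past centre. Backing off about 5°, then lifting a little as a test.

Call:
carry_out(deltas=[[0, 0, 0, 0.1, -1], [0, 0, 0, 0.17, -1], [0, 0, 0, 0.17, -1]])

```text
clock: 9.4
position: [0.5109, 0.1469, 0.1063]
ee_rot: [0.133, 0.991, 0.0, 0.0]
ft_force: [2.9, 3.3, 0.8]
grip_width: 0.509
grasp_force: 22.7
```

Call:
carry_out(deltas=[[0, 0, -0.007, 0, -1], [0, 0, -0.013, 0, -1], [0, 0, -0.013, 0, -1]])

```text
clock: 9.78
position: [0.5109, 0.1468, 0.108]
ee_rot: [0.132, 0.991, 0.0, 0.0]
ft_force: [4.7, 3.5, -2.2]
grip_width: 0.51
grasp_force: 22.5
```

Run:
```python
from h import *
s=manip.get_obs(); print({k:np.round(s[k],4) for k in("clock","joint_pos","position","ee_rot","ft_force","torque","grip_width","grasp_force")})
```

```text
{'clock': np.float64(9.775), 'joint_pos': array([-0.5748,  0.2612,  0.2376,  1.8865, -0.0725,  1.0017,  0.9994]), 'position': array([0.5109, 0.1468, 0.108 ]), 'ee_rot': array([1.324e-01, 9.912e-01, 2.000e-04, 2.000e-04]), 'ft_force': array([ 4.6715,  3.5426, -2.1704]), 'torque': array([ 0.6664, -0.8415, -0.0328]), 'grip_width': np.float64(0.5099), 'grasp_force': np.float64(22.4696)}
```

Call:
carry_out(deltas=[[0, 0.003, 0, 0, -1], [-0.002, 0.004, -0.01, 0, -1], [-0.002, 0.004, -0.02, 0, -1], [-0.002, 0.004, -0.02, 0, -1]])

```text
clock: 10.28
position: [0.5111, 0.1468, 0.1112]
ee_rot: [0.133, 0.991, -0.0, -0.0]
ft_force: [0.6, -0.4, -0.9]
grip_width: 0.515
grasp_force: 22.7
```

Call:
carry_out(deltas=[[0, 0, -0.013, 0, -1], [0, 0, -0.027, 0, -1], [0, 0, -0.027, 0, -1]])

```text
clock: 10.65
position: [0.5112, 0.1469, 0.1153]
ee_rot: [0.133, 0.991, -0.0, -0.0]
ft_force: [0.1, 0.6, -1.4]
grip_width: 0.512
grasp_force: 22.7
```

The sleeve rises freely. Continuing up.

Call:
carry_out(deltas=[[0, 0, -0.04, 0, -1], [0, 0, -0.08, 0, -1], [0, 0, -0.12, 0, -1], [0, 0, -0.16, 0, -1], [0, 0, -0.2, 0, -1], [0, 0, -0.2, 0, -1]])

```text
clock: 11.4
position: [0.5116, 0.1471, 0.1457]
ee_rot: [0.133, 0.991, 0.0, 0.0]
ft_force: [-0.3, -0.2, -1.1]
grip_width: 0.511
grasp_force: 22.7
```

Call:
carry_out(deltas=[[0, 0, -0.06, 0, -1], [0, 0, -0.12, 0, -1], [0, 0, -0.18, 0, -1], [0, 0, -0.24, 0, -1], [0, 0, -0.3, 0, -1], [0, 0, -0.38, 0, -1], [0, 0, -0.5, 0, -1], [0, 0, -0.65, 0, -1], [0, 0, -0.65, 0, -1]])

```text
clock: 12.52
position: [0.5123, 0.1473, 0.2449]
ee_rot: [0.133, 0.991, 0.001, 0.002]
ft_force: [0.7, 0.7, -1.5]
grip_width: 0.516
grasp_force: 22.7
```

Run:
```python
from h import *
s=manip.get_obs(); print({k:np.round(s[k],4) for k in("clock","joint_pos","position","ee_rot","ft_force","torque","grip_width")})
c=camera("side"); cv2.imwrite("pics/e.png",cv2.resize(c["img"][100:330,200:450,::-1],None,fx=2.5,fy=2.5))
for b in outline_of("sleeve_centre",c)[:3]: P=pts(c,b["region"]); print(b["conf"],len(P),np.percentile(P,[2,50,98],axis=0).round(3).tolist())
t=camera("top")
for b in outline_of("tray_floor",t)[:4]:
    Q=pts(t,b["region"]); Q=Q[Q[:,2]<.03]; print(cv2.minAreaRect((Q[:,:2]*1000).astype(np.float32)))
```

```text
{'clock': np.float64(12.525), 'joint_pos': array([-0.5924,  0.1271,  0.2481,  1.733 , -0.0329,  1.2817,  0.9674]), 'position': array([0.5123, 0.1473, 0.2449]), 'ee_rot': array([0.1328, 0.9911, 0.001 , 0.0016]), 'ft_force': array([ 0.6579,  0.6833, -1.4953]), 'torque': array([-0.0134, -0.057 , -0.013 ]), 'grip_width': np.float64(0.5161)}
0.77 266 [[0.486, 0.126, 0.197], [0.492, 0.139, 0.231], [0.516, 0.166, 0.267]]
((563.4346923828125, -204.85350036621094), (149.43594360351562, 150.80410766601562), 6.686476707458496)
((739.5076904296875, -54.248844146728516), (108.12875366210938, 107.34637451171875), 4.214362621307373)
((370.81365966796875, -126.82598876953125), (108.10611724853516, 108.22752380371094), 85.17129516601562)
```

View pics/e.png

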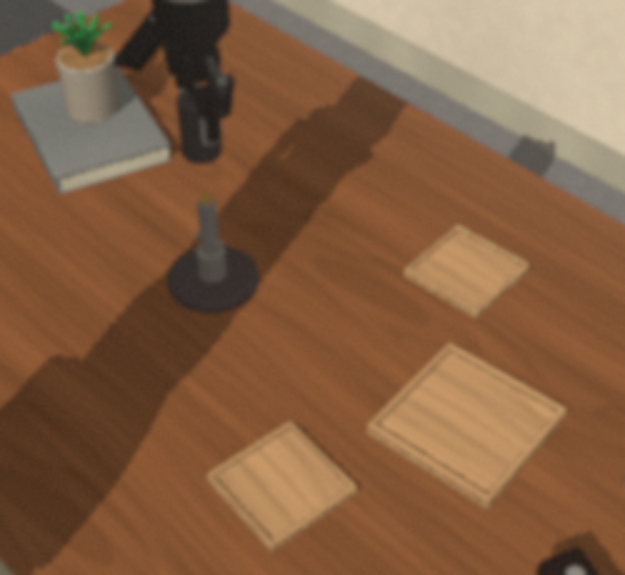

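The side view shows the sleeve (crop 200,125) hanging clear of the bare stem (crop 208,205). Carrying it to the large tray (crop 465,425).

Call:
carry_out(deltas=[[-0.07, -0.15, 0, 0, -1], [-0.18, -0.4, 0, 0, -1], [-0.29, -0.65, 0, 0, -1], [-0.4, -0.9, 0, 0, -1], [-0.43, -1, 0, 0, -1]])

```text
clock: 13.35
position: [0.5338, -0.0175, 0.2419]
ee_rot: [0.135, 0.991, -0.0, -0.0]
ft_force: [-0.7, -0.1, -1.7]
grip_width: 0.512
grasp_force: 22.7
```

Call:
carry_out(deltas=[[-0.11, -0.25, 0, 0, -1], [-0.22, -0.5, 0.1, 0, -1], [-0.32, -0.75, 0.2, 0, -1], [-0.4, -0.93, 0.3, 0, -1], [-0.43, -1, 0.35, 0, -1]])

```text
clock: 13.98
position: [0.5562, -0.1773, 0.1888]
ee_rot: [0.133, 0.991, -0.0, -0.001]
ft_force: [1.4, 0.0, 0.4]
grip_width: 0.512
grasp_force: 22.6
```

Call:
carry_out(deltas=[[-0.05, -0.12, 0, 0, -1], [-0.08, -0.18, 0.1, 0, -1], [-0.08, -0.18, 0.25, 0, -1], [-0.08, -0.18, 0.4, 0, -1], [-0.08, -0.18, 0.4, 0, -1]])

```text
clock: 14.6
position: [0.5602, -0.2039, 0.1278]
ee_rot: [0.132, 0.991, 0.0, -0.002]
ft_force: [-0.4, -0.7, -0.9]
grip_width: 0.516
grasp_force: 22.6
```

Run:
```python
from h import *
s=manip.get_obs(); print({k:np.round(s[k],4) for k in("clock","joint_pos","position","ee_rot","ft_force","torque","grip_width")})
c=camera("side"); cv2.imwrite("pics/f.png",cv2.resize(c["img"][150:330,250:470,::-1],None,fx=3,fy=3))
P=pts(c,np.ones((400,640),bool)); p=s["position"]
for b in outline_of("sleeve_centre",c)[:3]: P=pts(c,b["region"]); print(b["conf"],len(P),np.percentile(P,[1,50,99],axis=0).round(3).tolist())
```

```text
{'clock': np.float64(14.6), 'joint_pos': array([-0.1156,  0.3961,  0.4815,  1.707 , -0.2028,  1.0924,  1.7344]), 'position': array([ 0.5602, -0.2039,  0.1278]), 'ee_rot': array([ 1.322e-01,  9.912e-01,  5.000e-04, -2.000e-03]), 'ft_force': array([-0.3728, -0.6616, -0.8666]), 'torque': array([ 0.0083, -0.0655,  0.0101]), 'grip_width': np.float64(0.5157)}
0.55 366 [[0.533, -0.224, 0.076], [0.539, -0.206, 0.121], [0.575, -0.183, 0.151]]
0.22 951 [[0.454, 0.095, -0.0], [0.499, 0.139, 0.015], [0.556, 0.197, 0.13]]
```

View pics/f.png

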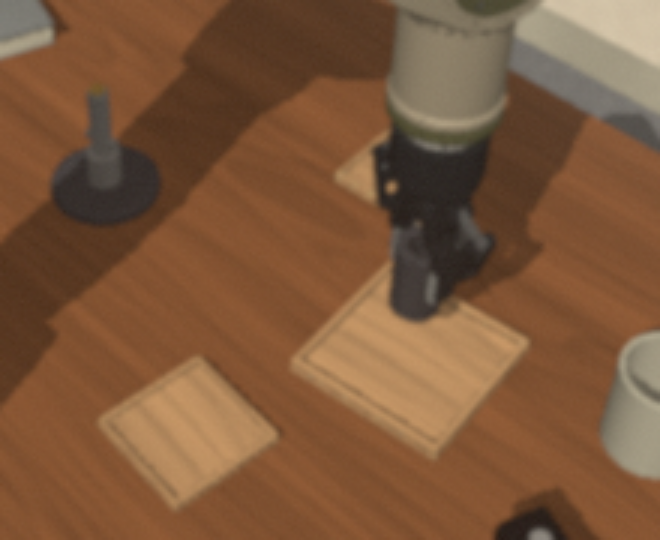

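The sleeve (crop 415,290) is held upright over the large tray. Lowering it gently.

Call:
carry_out(deltas=[[0, 0, 0.12, 0, -1], [0, 0, 0.24, 0, -1], [0, 0, 0.36, 0, -1], [0, 0, 0.42, 0, -1], [0, 0, 0.43, 0, -1], [0, 0, 0.43, 0, -1]])

```text
clock: 15.45
position: [0.5615, -0.2057, 0.0659]
ee_rot: [0.133, 0.991, -0.0, 0.0]
ft_force: [-0.5, 0.8, -0.7]
grip_width: 0.51
grasp_force: 22.7
```

Call:
carry_out(deltas=[[0, 0, 0.008, 0, -1], [0, 0, 0.016, 0, -1], [0, 0, 0.016, 0, -1]])

```text
clock: 15.82
position: [0.5613, -0.2056, 0.0633]
ee_rot: [0.133, 0.991, 0.0, 0.0]
ft_force: [0.4, -0.2, -1.1]
grip_width: 0.512
grasp_force: 22.7
```

Call:
carry_out(deltas=[[0, 0, 0.01, 0, -1], [0, 0, 0.02, 0, -1], [0, 0, 0.02, 0, -1]])

```text
clock: 16.2
position: [0.5611, -0.2056, 0.06]
ee_rot: [0.133, 0.991, 0.0, -0.0]
ft_force: [0.1, -0.2, -2.2]
grip_width: 0.512
grasp_force: 22.7
```

Call:
carry_out(deltas=[[0, 0, 0.007, 0, -1], [0, 0, 0.013, 0, -1], [0, 0, 0.013, 0, -1]])

```text
clock: 16.58
position: [0.5612, -0.2056, 0.0582]
ee_rot: [0.133, 0.991, 0.0, -0.0]
ft_force: [-0.2, 0.1, -1.2]
grip_width: 0.508
grasp_force: 22.7
```

Call:
carry_out(deltas=[[0, 0, 0.005, 0, -1], [0, 0, 0.01, 0, -1], [0, 0, 0.01, 0, -1]])

```text
clock: 16.95
position: [0.5612, -0.2056, 0.0567]
ee_rot: [0.133, 0.991, 0.0, -0.0]
ft_force: [-0.1, 0.6, -1.7]
grip_width: 0.508
grasp_force: 22.7
```

Call:
carry_out(deltas=[[0, 0, 0.004, 0, -1], [0, 0, 0.008, 0, -1], [0, 0, 0.008, 0, -1]])

```text
clock: 17.32
position: [0.5613, -0.2056, 0.0556]
ee_rot: [0.133, 0.991, 0.0, 0.0]
ft_force: [-0.4, -0.7, -0.9]
grip_width: 0.514
grasp_force: 22.7
```

Call:
carry_out(deltas=[[0, 0, 0.004, 0, -1], [0, 0, 0.007, 0, -1], [0, 0, 0.007, 0, -1]])

```text
clock: 17.7
position: [0.5614, -0.2056, 0.0555]
ee_rot: [0.133, 0.991, 0.0, 0.0]
ft_force: [-4.3, 1.8, 9.6]
grip_width: 0.508
grasp_force: 23.2
```

Call:
carry_out(deltas=[[0, 0, 0.003, 0, -1], [0, 0, 0.005, 0, -1], [0, 0, 0.005, 0, -1]])

```text
clock: 18.08
position: [0.5615, -0.2057, 0.0554]
ee_rot: [0.133, 0.991, 0.0, 0.0]
ft_force: [-7.1, 3.2, 17.1]
grip_width: 0.511
grasp_force: 23.7
```

The sleeve stands on the tray floor. Easing off 1.3 mm, then opening slowly and straight up.

Call:
carry_out(deltas=[[0, 0, -0.009, 0, -1], [0, 0, -0.009, 0, -1], [0, 0, -0.009, 0, 0.1], [0, 0, -0.009, 0, 0.15], [0, 0, -0.009, 0, 0.25], [0, 0, -0.009, 0, 0.5], [0, 0, -0.009, 0, 0.8], [0, 0, -0.009, 0, 1], [0, 0, -0.009, 0, 1]])

```text
clock: 19.2
position: [0.5612, -0.2056, 0.0551]
ee_rot: [0.133, 0.991, 0.0, 0.0]
ft_force: [-0.2, 0.0, -0.4]
grip_width: 0.998
grasp_force: 0.0
```

Call:
carry_out(deltas=[[0, 0, -0.1, 0, 1], [0, 0, -0.25, 0, 1], [0, 0, -0.45, 0, 1], [0, 0, -0.7, 0, 1], [0, 0, -0.95, 0, 1], [0, 0, -1, 0, 1], [0, 0, -1, 0, 1]])

```text
clock: 20.08
position: [0.5613, -0.2056, 0.2058]
ee_rot: [0.133, 0.991, 0.0, 0.001]
ft_force: [0.3, -0.6, -0.1]
grip_width: 1.001
grasp_force: 0.0
```

Run:
```python
from h import *
s=manip.get_obs(); print({k:np.round(s[k],4) for k in("clock","position","ft_force","grip_width")})
ims=[]
for n in("side","wrist"):
    c=camera(n); ims.append(cv2.resize(c["img"][150:330,250:470] if n=="side" else c["img"],(480,300)))
    P=pts(c,np.ones((400,640),bool)); Q=P[(np.hypot(P[:,0]-.5615,P[:,1]+.2057)<.04)&(P[:,2]>.06)&(P[:,2]<.09)]
    print(n,len(Q),np.percentile(Q,[2,50,98],axis=0).round(3).tolist())
cv2.imwrite("pics/g.png",np.vstack(ims)[:,:,::-1])
```

```text
{'clock': np.float64(20.075), 'position': array([ 0.5613, -0.2056,  0.2058]), 'ft_force': array([ 0.3052, -0.6032, -0.1286]), 'grip_width': np.float64(1.0014)}
side 217 [[0.535, -0.226, 0.061], [0.551, -0.207, 0.075], [0.577, -0.185, 0.079]]
wrist 1613 [[0.539, -0.226, 0.064], [0.557, -0.205, 0.077], [0.579, -0.186, 0.079]]
```

View pics/g.png

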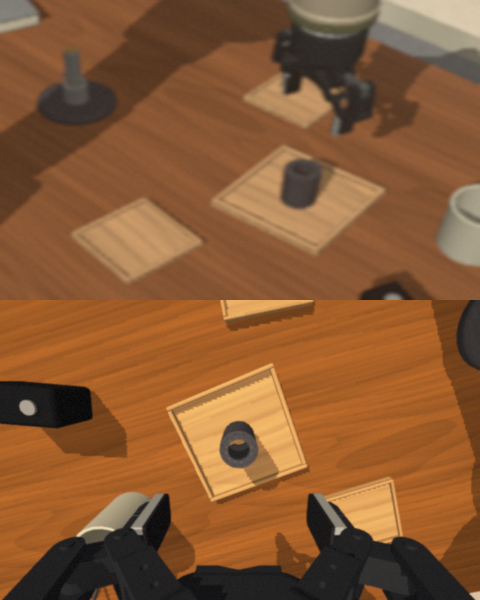

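The sleeve stands upright in the large tray, top at about 76–79 mm as expected (side view 300,185; wrist view 240,445). The gripper is clear of it. Handing in.

```bash
python3 -c "
from workcell import ticket; print(ticket.hand_in())"
```

```text
the job is handed in; nothing more can be done
None
```

I unlocked the sleeve with an anticlockwise turn of about 0.6 rad, slid it up off the stem without forcing it, stood it upright in the largest tray and handed the job in at about 20 s; nothing else was touched, and the hand-in gave no verdict.

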